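# Cover the onion dicer's blades and lift out its blade cassette

## Robot

A 7-joint arm with a two-finger parallel gripper is mounted at the origin on the work surface. World frame = base frame: x ahead of the robot, y to its left, z up, the work surface at z = 0. Lengths are in mm, angles in rad, forces in N, time in s.
With the tool pointing down it reaches from about 350 to 900 mm from the base axis. Payload 8.1 kg.
Tool frame: the origin (TCP) lies midway between the tips of the shut fingers; the grasp point (between the pads) lies 19 mm behind it (r.grip_depth is the z of the grasp point in the tool frame, in mm); z points along the fingers, y is the line along which they close (so a half turn about z gives the same grasp; the last joint's range is limited). The gripper opens to 92 mm and grips with 3 to 60 N. Pads are 19 mm wide; open, the fingers measure 130 mm over their backs; the gripper's body (75 mm by 190 mm) begins 47 mm behind the grasp point.
Start: joints at [0.998, 0.434, 0.025, 1.573, -0.012, 1.134, -0.075], TCP at [282.923, -557.312, 226.742] pointing down, gripper open.
Joint ranges: [-2.62, 2.62], [-0.44, 2.09], [-1.27, 1.32], [0.08, 2.57], [-1.32, 4.46], [0.12, 2], [-2.74, 2.74]. Speed limits (rad/s): [2.22, 2.22, 3.01, 3.01, 3.14, 3.14, 3.14].

## Interface

Orientations are given as a rotation vector (axis times angle).
In Python, from plant import r gives the robot as it stands.
- The arm moves only by the tool apply_moves, never from a script. Its argument "rows" is a list that holds one entry, the list of rows, each a list of 5 numbers: the shift along the tool's x, y, z in m, then the turn about the tool's z in degrees, then the closure, from 0 (fully open) to 1 (shut). In form: [[[dx, dy, dz, yaw, fingers], ...]]. A call has 1 to 5 rows; each row shifts and turns the commanded pose from where the row before left it, along the tool's axes as they then stand; what a row does not reach is not made up. A row lasts 1/8 s, in which the tool goes at most 62.5 mm and 10.7 degrees, less where a joint would pass 70% of its speed; a pose out of reach is approached as far as the arm can. A call with a gripper value outside its range is refused whole. The fingers move at their own pace and stop on an object; "squeeze" is the grip in N (left out, the last holds). Time passes only in rows, so rows that do not move let the fingers close. It gives the time, the measured TCP pose, the force, the opening and the grip force at its end, in the units of the state.
- r.read_state(): the state, without advancing time (a new reading comes with each control period).
- r.camera(name): name is "scene" or "top" or "wrist"; returns (picture, depth): 480x640x3 uint8, blue, green, red; 480x640 float32, mm along the optical axis (not along the pixel's ray), 0 where there is no reading.
- r.get_calibration(name): a dict with "mtx" (3x3 intrinsics, pixels), "distortion" ([k1, k2, p1, p2, k3] as OpenCV has them; the pictures are not rectified), "R" (3x3) and "t" (3): a world point X has camera coordinates R X + t; the wrist camera has in their place "tool_from_camera" (4x4, takes a point from camera to tool coordinates, whose origin is the TCP and whose axes are the flange's). Camera axes: x right, y down, z forward; pixel columns grow to the right and rows downward; lengths in mm; the calibration is good to about 2 mm. A picture is of the moment at which its call begins: read the wrist's pose just before it. get_calibration takes no time and is no camera call.
- r.hand_in(): hands the job in; it is judged then, once.
The state is a dict: "t": time; "joint_positions": joint angles; "joint_vel": joint speeds; "joint_efforts": joint torques, N m; "tcp_pos": TCP position; "ee_rot": TCP orientation; "ft_force": force on the tool from outside, world axes, zero at the start; "ft_torque": the same for the moment, N m; "width": opening from 0.0 (shut) to 1.0 (fully open); "grasp_force": force on a finger pad.
Only numpy, scipy, OpenCV 4.12 (cv2) and the standard library are available. Lean on these libraries where they do the work, as an engineer would, in place of code of your own. Each camera call takes 0.05 s, during which the arm holds its last target. There are 200 camera calls.

## Task

The onion dicer's blade cassette is going to be washed: take the white blade guard from the counter and set it over the blades so that it sits fully down and level on the cassette, and let go of it. Then squeeze the cassette's two upright side catches together and lift the cassette, level and with its guard still on, about 10 cm up out of the dicer, and finish holding it there by the squeezed catches. Leave the other things on the counter where they are.

Things in the scene. Friction and masses are not known exactly. Their poses are not given: they have to be found in the camera images.
- dicer: Onion dicer fixed on the counter: clear collecting box under a flat black deck 130 mm (its x) by 220 mm (its y), deck top 92 mm above the counter. Origin: on the counter under the middle of the deck, z up. The blade cassette sits in a well of the deck centred at x 0, y -25 mm in this frame. A pusher lid is hinged at the +y end.
- pusher_lid (a joint): Angle of the dicer's black pusher lid (rad): 0 shut, 2.0 to 2.25 = standing open, leaning back past upright, away from the cassette. Hinge along the dicer's x at y = +100 mm, 114 mm above the counter; lid 214 mm long, 114 mm wide. A stiff hinge keeps it where it is; it can stay open.
- cassette: Grey blade cassette with a grid of steel blades, latched in the dicer's well. Origin: its centre at deck-top level (92 mm above the counter when home); x across from catch to catch, y along its length, z up. Frame 44 x 80 mm; at each y end a 3 mm thick flange (out to y = +-53 mm) rests on the deck. On each x side, at y = 0, stands a spring catch. About 175 g with catches (times 0.7 to 1.4).
- cassette_rim (a point): Centre of the cassette's rim, 14 mm above its origin (deck top). The rim, a wall round the blades, is 44 x 80 mm outside (x, y) at its foot and tapers over the upper 9 mm to 40 x 76 mm at its top; the blades stay below its top. The guard caps this rim.
- catch_a (a joint): How far the catch on the cassette's -x side is squeezed inwards (m): 0 = sprung out, hook latched under the deck edge; unlatched from about 0.003 on; 0.005 = fully in. Needs 2.3 N to start, 6.8 N fully in. Both fully in measure 59 mm over their outer faces.
- catch_b (a joint): The same for the catch on the cassette's +x side. Neither hook lets the cassette out unless it is squeezed in.
- catch_a_pad (a point): Middle of the outer (-x) face of catch_a, where a finger presses, 16 mm above the deck, at x = -34.5 mm in the cassette's frame (69 mm over both catches). The catch is an upright plate 22 mm wide along y, 3 mm thick, its outer face free from the flat deck up to its top 28 mm above the deck.
- catch_b_pad (a point): The same on the outer (+x) face of catch_b, at x = +34.5 mm in the cassette's frame.
- guard: Loose white plastic blade guard lying open side down on the counter: a rectangular cap 52 mm (its x) by 88 mm (its y), flat top 12 mm above the underside, skirt 9 mm deep, inside 48.4 x 84.4 mm. Origin: centre of the underside, z up; same after half a turn. About 40 g (times 0.7 to 1.4). Seated, its x, y run along the cassette's, skirt round the rim, origin 5 mm above the cassette's; 2 mm loose each side.
- guard_grip (a point): Centre of the guard's grip bar, 23 mm above the guard's underside. The bar stands across the top: 36 mm along the guard's x, 12 mm thick along its y, from 12 to 34 mm above the underside. Pinched along the guard's y, the fingers stay clear of the catches when it is set down.
- onion_a: Bystander: brown onion, 62 mm across, 67 mm high, on the robot's side of the dicer. Origin: underside.
- onion_b: Bystander: brown onion, 54 mm across, 58 mm high, on the robot's side of the dicer. Origin: underside.
- round_lid: Bystander: round steel pot lid with black knob, 120 mm across, 31 mm high. Origin: underside.
- bowl_stack: Bystander: stack of brown cardboard bowls, 117 mm across, 92 mm high. Origin: underside.
- turner: Bystander: wooden-handled turner lying flat, 270 mm long along its x. Origin: near its middle, underside.
- sauce_bottle: Bystander: white sauce bottle, 60 mm across, 190 mm high. Origin: underside.
- basil_pot: Bystander: basil in a metal pot, 100 mm across (leaves 150), about 200 mm high. Origin: underside.
- small_pan: Bystander: small steel food pan, 108 x 176 mm, 65 mm high, near the robot on its left. Origin: underside.
Mind the look-alikes: they are no part of the job. What is shaped like the cassette but red is not meant. What is shaped like the guard but purple is not meant.

How it is judged (in metres and radians):
On the way, in this order (a step that is already met when the one before it is completed fails the run):
1. the guard sits fully down and level on the cassette, which is still latched home, and has been let go of (z of guard in the frame of cassette between 0.003 and 0.0072 m and horizontal distance between guard and cassette below 0.0045 m and angle between guard's own z axis and vertical below 0.06 rad and angle between the y axis of guard and the y axis of cassette, either way round below 0.12 rad and contact force between the fingers and guard below 0.1 N and linear speed of guard below 0.02 m/s and z of cassette in the frame of dicer below 0.095 m), for 0.3 s.
2. both side catches are squeezed in while the cassette is still in its well (value of joint each of catch_a, catch_b above 0.003 m and z of cassette in the frame of dicer below 0.097 m), for 0.1 s.
At the end, for the whole second after the job is handed in: The cassette is held still and level (within 0.2 rad) 70 to 250 mm above its place in the dicer, only by the fingers on both catches (each squeezed over 3 mm, over 1 N), touching nothing of the dicer, and the guard still sits on it (within 3 mm of fully down, level with it within 0.07 rad) (z of cassette in the frame of dicer between 0.162 and 0.34 m and angle between cassette's own z axis and vertical below 0.2 rad and linear speed of cassette below 0.03 m/s and value of joint each of catch_a, catch_b above 0.003 m and contact force between the fingers and catch_a above 1 N and contact force between the fingers and catch_b above 1 N and contact force between cassette and dicer below 0.1 N and z of guard in the frame of cassette between 0.003 and 0.008 m and distance between guard and cassette below 0.01 m and angle between the z axis of guard and the z axis of cassette, either way round below 0.07 rad); the arm keeps its last pose, push and grip.
It fails at once if a bystander is pushed more than 40 mm away or knocked over (distance of any of onion_a, onion_b, round_lid, bowl_stack, turner, sauce_bottle, basil_pot, small_pan from where it was at the start of the episode above 0.04 m or angle between any of sauce_bottle, basil_pot, bowl_stack's own z axis and vertical above 0.5 rad).
It also fails if it takes over 54 s, if anything falls off the work surface, if the arm or the gripper's body presses on something with over 40 N, if the wrist force passes 120 N, or if a joint passes its speed limit or range.

## Working session

There is one attempt and no reset: what is moved stays moved. The work goes in short steps, Python scripts to look and compute and a tool call to move; the robot and the scene stay as the last step left them, time stands still between calls to the robot, and variables do not carry over. Pictures are saved under pics/ and viewed, at most 10 in all, crops included, and the job is handed in when it is done.

Besides the shell and the picture viewer there is one more tool, called after "Emit:" in YAML: its name, and indented under it one key for each argument. apply_moves: Moves the arm, as the interface text tells. Its arguments: {"type":"object","properties":{"rows":{"type":"array","items":{"type":"array","items":{"type":"array","items":{"type":"number"}}}},"squeeze":{"type":"number"}},"required":["rows"]}

```bash
mkdir -p pics; cat > h.py <<'E'
import numpy as np,cv2
from scipy.spatial.transform import Rotation as R
from plant import r
def grab(n):
    s=r.read_state(); im,d=r.camera(n); c=r.get_calibration(n)
    if n=="wrist":
        T=np.eye(4);T[:3,:3]=R.from_rotvec(s["ee_rot"]).as_matrix();T[:3,3]=s["tcp_pos"]
        M=T@np.array(c["tool_from_camera"])
    else:
        M=np.eye(4);M[:3,:3]=np.array(c["R"]).T;M[:3,3]=-M[:3,:3]@np.array(c["t"])
    return im,d,c,M
def world(d,c,M):
    h,w=d.shape;u,v=np.meshgrid(np.arange(w),np.arange(h))
    p=cv2.undistortPoints(np.stack([u,v],-1).reshape(-1,1,2).astype(np.float32),np.array(c["mtx"]),np.array(c["distortion"])).reshape(h,w,2)
    P=np.dstack([p[...,0]*d,p[...,1]*d,d])
    W=P@M[:3,:3].T+M[:3,3]; W[d==0]=np.nan
    return W
E
python3 - <<'E'
from h import *
for n in("top","scene"):
    im,d,c,M=grab(n);cv2.imwrite(f"pics/{n}0.png",im);np.savez(n+"0.npz",im=im,W=world(d,c,M));print(n,M[:3,3].round(),M[:3,2].round(2),M[:3,0].round(2))
s=r.read_state();print(s["t"],s["tcp_pos"],R.from_rotvec(s["ee_rot"]).as_matrix().round(3))
print(r.grip_depth, r.get_calibration("wrist")["tool_from_camera"])
E
```

```text
top [ 476.    3. 1354.] [ 0.06 -0.01 -1.  ] [-0.02 -1.    0.01]
scene [1076. -782.  940.] [-0.43  0.61 -0.66] [0.82 0.57 0.  ]
0.1 [ 282.67022204 -556.90725221  226.02460124] [[ 0.892  0.453 -0.001]
 [ 0.453 -0.892  0.001]
 [-0.    -0.001 -1.   ]]
-18.8 [[ 1.69043792e-05 -9.52627143e-01 -3.04140635e-01  8.35615133e+01]
 [ 9.99999129e-01  4.17445036e-04 -1.25193764e-03 -5.29735709e-01]
 [ 1.31959177e-03 -3.04140349e-01  9.52626321e-01 -1.59085988e+02]
 [ 0.00000000e+00  0.00000000e+00  0.00000000e+00  1.00000000e+00]]
```

View pics/top0.png

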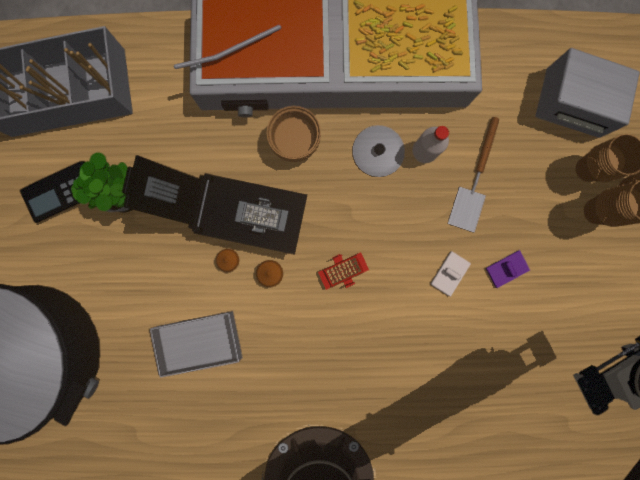

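View pics/scene0.png

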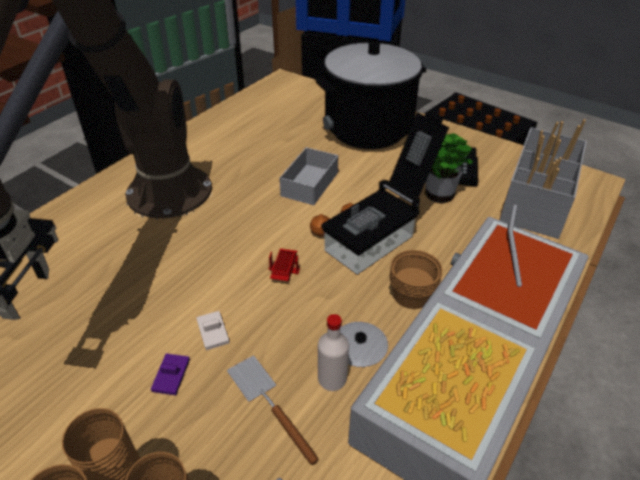

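The white guard is at top (451,273); the purple one at (508,269) is a look-alike. The grey cassette sits in the dicer deck at (262,215); the red one at (343,270) is a look-alike. I'll confirm with a crop and measure.

```bash
python3 - <<'E'
from h import *
z=np.load("top0.npz");im=z["im"];W=z["W"]
a=cv2.resize(im[170:270,190:310],(480,400),interpolation=cv2.INTER_CUBIC);b=cv2.resize(im[245:305,425:485],(300,300),interpolation=cv2.INTER_CUBIC)
o=np.zeros((400,790,3),np.uint8);o[:,:480]=a;o[:300,485:785]=b;cv2.imwrite("pics/crop.png",o)
def rect(m,box):
    k=np.zeros(m.shape,bool);x0,y0,x1,y1=box;k[y0:y1,x0:x1]=True;k&=m
    P=W[k];c,s,a=cv2.minAreaRect(P[:,:2].astype(np.float32));print(k.sum(),np.round(c,1),np.round(s,1),a,"z",np.nanpercentile(P[:,2],[5,50,95]).round(1))
    return P
hsv=cv2.cvtColor(im,cv2.COLOR_BGR2HSV)
print(W[273,460:475:4].round(),W[273,400].round())
P=rect((hsv[...,1]<60)&(hsv[...,2]>110)&(W[...,2]>5),(425,245,478,303))
P=rect((W[...,2]>6)&(W[...,2]<18),(425,245,478,303))
P=rect((W[...,2]>22)&(W[...,2]<40),(425,245,478,303))
P=rect((W[...,2]>82)&(W[...,2]<99),(185,165,315,262))
P=rect((W[...,2]>101)&(W[...,2]<125),(225,190,295,240))
k=np.zeros(im.shape[:2],bool);k[190:240,228:295]=1
for zz in (97,100,103,106,109,112,115,118,121):
  q=k&(abs(W[...,2]-zz)<1.5);print(zz,q.sum(),np.median(W[q],axis=0).round(1) if q.sum() else 0)
E
```

```text
[[ 462. -327.   17.]
 [ 462. -337.   14.]
 [ 461. -348.    4.]
 [ 461. -358.    3.]] [ 464. -192.    4.]
849 [ 460.8 -305.4] [53.5 89. ] 56.105838775634766 z [ 9.1 14.1 35.1]
891 [ 461.3 -308.4] [120.3 129.6] 88.61808013916016 z [ 6.5 13.1 17.1]
90 [ 462.1 -302.7] [40.4 12.3] 57.81314468383789 z [24.1 35.  38.8]
4988 [595.9 135.1] [217.5 131.3] 77.09893798828125 z [89.3 93.8 97.7]
396 [590.4 108.5] [69.5 98.9] 11.6459379196167 z [101.7 106.5 120.9]
97 611 [593.5 110.   96.6]
100 153 [592.5 124.5  99.4]
103 115 [589.2 109.9 103.1]
106 120 [587.3 105.4 106.1]
109 77 [591.5 116.  108.5]
112 29 [595.4 119.7 111.2]
115 9 [619.2  98.1 114.7]
118 9 [559.2 108.8 118.2]
121 16 [561.  112.4 121.3]
```

View pics/crop.png

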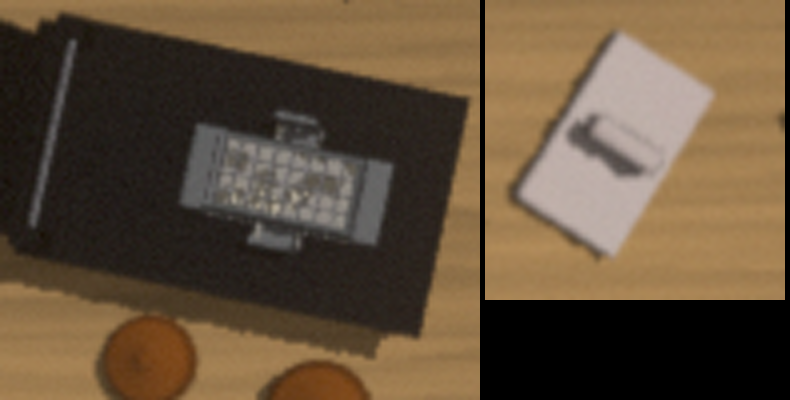

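Confirmed: the grey cassette with its two catches is in the black deck (crop 285,180), and the white guard with grip bar is on the right (615,145). Moving above the guard for a close look.

Emit:
apply_moves:
  rows:
    - [[0.055,-0.029,0.012,0,0],[0.055,-0.029,0.012,0,0],[0.055,-0.029,0.012,0,0],[0.055,-0.029,0.012,0,0],[0.053,-0.029,0.012,0,0]]
  squeeze: 15

```text
t: 0.72
tcp_pos: [459.6, -305.3, 166.9]
ee_rot: [-3.055, -0.731, 0.0]
ft_force: [0.4, -0.5, -0.2]
width: 0.998
grasp_force: 0.0
```

Emit:
apply_moves:
  rows:
    - [[0,0,0.01,-10,0],[0,0,0.01,-10,0],[0,0,0.01,-9,0],[0,0,0,0,0],[0,0,0,0,0]]

```text
t: 1.35
tcp_pos: [458.9, -307.2, 137.5]
ee_rot: [-2.778, -1.468, -0.0]
ft_force: [-1.3, -0.0, 0.4]
width: 0.997
grasp_force: 0.0
```

```bash
cat >> h.py <<'E'
def goto(x,y,z,ang):
    "tool-frame shift (mm) and yaw to reach world xyz with tool y at ang deg"
    s=r.read_state();T=R.from_rotvec(s["ee_rot"]).as_matrix()
    a=np.degrees(np.arctan2(T[1,1],T[0,1]));dy=(-(ang-a)+180)%360-180
    print("tcp",np.round(s["tcp_pos"],1),"yang",round(a,2),"shift",(T.T@(np.array([x,y,z])-s["tcp_pos"])).round(1),"yaw",round(dy,2),"F",np.round(s["ft_force"],1),"t",s["t"],"down",T[:,2].round(4))
E
python3 - <<'E'
from h import *
im,d,c,M=grab("wrist");W=world(d,c,M);np.savez("w1.npz",im=im,W=W);cv2.imwrite("pics/w1.png",im)
hsv=cv2.cvtColor(im,cv2.COLOR_BGR2HSV)
Z=W[...,2];x=(np.abs(W[...,0]-461)<75)&(np.abs(W[...,1]+304)<75)
print("table",np.nanmedian(Z[x&(hsv[...,1]>90)]))
for lo,hi in((8,18),(28,42)):
    m=x&(Z>lo)&(Z<hi)&(hsv[...,1]<60)&(hsv[...,2]>60);P=W[m];q=cv2.minAreaRect(P[:,:2].astype(np.float32));print(lo,m.sum(),q,np.nanpercentile(P[:,2],[5,50,95]))
goto(461,-304,130,-34)
E
```

```text
table 1.3174403330792757
8 5672 ((461.7309875488281, -304.95526123046875), (52.9854736328125, 88.35506439208984), 56.60960388183594) [11.77647121 13.01336424 14.13586197]
28 678 ((462.1097106933594, -304.75323486328125), (36.106475830078125, 11.933416366577148), 55.99998474121094) [31.90384875 34.5652607  35.91360592]
tcp [ 459.  -307.2  137.7] yang -34.27 shift [ 3.8 -0.2  7.7] yaw -0.27 F [ 0.3 -0.2  0.5] t 1.4 down [ 4.e-04 -3.e-04 -1.e+00]
```

View pics/w1.png

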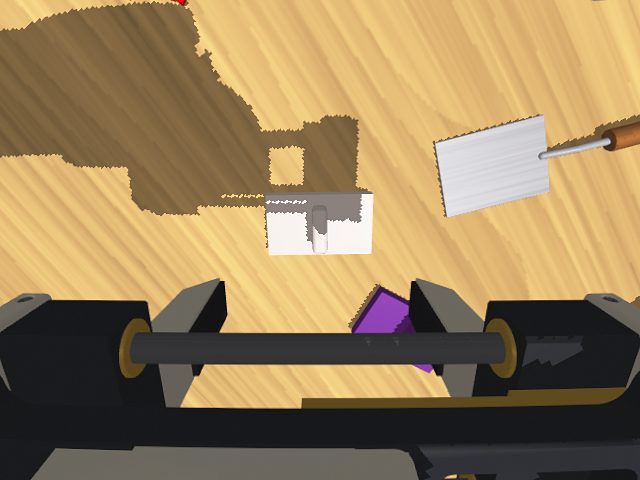

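Wrist view: the guard is at (320,225), with its bar along the image's vertical; the purple one at (390,330) is clear of the descent. Going down to pinch the bar.

Emit:
apply_moves:
  rows:
    - [[0.0035,0.001,0.03,-0.6,0.5],[0,0,0.03,0,0.5],[0,0,0.03,0,0.5],[0,0,0.02,0,0.5],[0,0,0.008,0,0.5]]

```text
t: 2.02
tcp_pos: [461.4, -304.6, 18.7]
ee_rot: [-2.768, -1.485, 0.001]
ft_force: [0.5, 0.2, 0.4]
width: 0.523
grasp_force: 0.0
```

Emit:
apply_moves:
  rows:
    - [[0,0,0.004,0,0.5],[0,0,0,0,0.5],[0,0,0,0,1],[0,0,0,0,1],[0,0,0,0,1]]

```text
t: 2.65
tcp_pos: [461.8, -304.9, 15.6]
ee_rot: [2.767, 1.487, 0.0]
ft_force: [-0.7, 0.0, 0.0]
width: 0.224
grasp_force: 0.0
```

Emit:
apply_moves:
  rows:
    - [[0,0,0,0,1],[0,0,0,0,1],[0,0,0,0,1]]

```text
t: 3.02
tcp_pos: [461.7, -304.8, 15.5]
ee_rot: [2.767, 1.487, 0.0]
ft_force: [-1.1, -0.1, 3.1]
width: 0.128
grasp_force: 15.0
```

Emit:
apply_moves:
  rows:
    - [[0,0,-0.03,0,1],[0,0,-0.05,0,1],[0,0,-0.06,0,1],[0,0,-0.05,0,1],[0,0,-0.03,0,1]]

```text
t: 3.65
tcp_pos: [462.2, -305.0, 238.1]
ee_rot: [2.765, 1.486, 0.003]
ft_force: [0.1, 0.2, 0.5]
width: 0.127
grasp_force: 15.0
```

Emit:
apply_moves:
  rows:
    - [[0.025,-0.004,0,0,1],[0.05,-0.008,0,0,1],[0.05,-0.008,0,0,1],[0.05,-0.008,0,0,1],[0.05,-0.008,0,0,1]]

```text
t: 4.28
tcp_pos: [556.0, -95.8, 235.2]
ee_rot: [-2.767, -1.487, 0.0]
ft_force: [1.3, -1.0, -0.8]
width: 0.13
grasp_force: 15.0
```

Emit:
apply_moves:
  rows:
    - [[0.05,-0.008,0,0,1],[0.05,-0.008,0,0,1],[0.05,-0.008,0,0,1],[0.045,-0.007,0,0,1],[0.018,-0.002,0,0,1]]

```text
t: 4.9
tcp_pos: [645.8, 102.2, 234.8]
ee_rot: [-2.763, -1.492, 0.0]
ft_force: [-0.1, 0.4, -0.0]
width: 0.133
grasp_force: 15.0
```

Emit:
apply_moves:
  rows:
    - [[0,0,0,-10,1],[0,0,0,-10,1],[0,0,0,-10,1],[0,0,0,-10,1],[0,0,0,-10,1]]

```text
t: 5.52
tcp_pos: [645.6, 97.3, 235.0]
ee_rot: [1.874, 2.522, -0.002]
ft_force: [0.3, -0.4, -0.8]
width: 0.129
grasp_force: 15.0
```

Emit:
apply_moves:
  rows:
    - [[0,0,0,-10,1],[0,0,0,-10,1],[0,0,0,-10,1],[0,0,0,-10,1],[0,0,0,-10,1]]

```text
t: 6.15
tcp_pos: [645.6, 97.1, 235.0]
ee_rot: [-0.633, -3.077, 0.002]
ft_force: [0.5, -0.6, -1.0]
width: 0.127
grasp_force: 15.0
```

Emit:
apply_moves:
  rows:
    - [[0,0,0,-10,1],[0,0,0,0,1],[0,0,0,0,1]]

```text
t: 6.52
tcp_pos: [645.7, 97.9, 235.2]
ee_rot: [-0.376, -3.119, 0.001]
ft_force: [-0.4, -0.2, -0.1]
width: 0.132
grasp_force: 15.0
```

```bash
python3 - <<'E'
from h import *
im,d,c,M=grab("wrist");W=world(d,c,M);np.savez("w2.npz",im=im,W=W);cv2.imwrite("pics/w2.png",im)
goto(590,110,230,77)
E
```

```text
tcp [645.7  98.1 235.3] yang 76.3 shift [57.  -1.7  5.3] yaw -0.7 F [-0.2  0.5  0.2] t 6.575 down [-1.e-04 -4.e-04 -1.e+00]
```

View pics/w2.png

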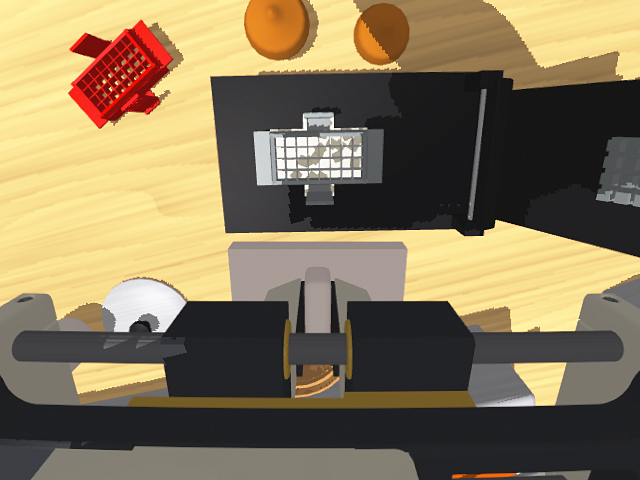

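Wrist view: the cassette is at (319,157) on the deck with the catches at (319,120) and (319,193); the held guard is at (318,270). Measuring both.

```bash
python3 - <<'E'
from h import *
z=np.load("w2.npz");im=z["im"];W=z["W"];Z=W[...,2];g=im.max(2)
uv=np.zeros(Z.shape,bool);uv[65:238,205:500]=1
def rc(m,n):
    P=W[m];q=cv2.minAreaRect(P[:,:2].astype(np.float32));print(n,m.sum(),np.round(q[0],1),np.round(q[1],1),round(q[2],2),"z",np.nanpercentile(P[:,2],[5,50,95]).round(1))
b=np.zeros_like(uv);b[100:215,240:395]=1
rc(uv&(Z>86)&(Z<97)&(W[...,0]>0),"deck")
print("deckz",np.nanmedian(Z[uv&(g<45)&~b]))
m=b&(g>75)&(Z>92)
rc(m&(Z<99),"flange")
rc(m&(Z>101)&(Z<109),"rim")
rc(b&(Z>112)&(Z<126),"catchtops")
k=b&(Z>112)&(Z<126); P=W[k]
for s in(P[:,0]>590,P[:,0]<590):
    Q=P[s];print(len(Q),cv2.minAreaRect(Q[:,:2].astype(np.float32)),Q.mean(0).round(1))
h=np.zeros_like(uv);h[238:300,225:412]=1
rc(h&(Z>220)&(Z<240)&(g>70),"guardtop")
h[:]=0;h[238:300,225:412]=1
for zz in range(215,260,5):print(zz,(h&(abs(Z-zz)<2.5)).sum(),end=" ")
E
```

```text
deck 33558 [596.  135.4] [216.2 130.7] 77.32 z [91.9 93.2 95. ]
deckz 93.43874745592848
flange 2044 [589.  113.5] [107.3  67.6] 76.63 z [93.2 96.  97.6]
rim 2102 [596.1 112.5] [79.  53.7] 77.51 z [102.1 106.1 108. ]
catchtops 315 [591.1 113.6] [21.8 68.9] 77.49 z [114.4 120.9 122.3]
169 ((623.1417846679688, 106.4327163696289), (21.822044372558594, 3.159088373184204), 76.63622283935547) [622.9 106.6 119.4]
146 ((559.0626220703125, 120.46733093261719), (21.392433166503906, 2.9484214782714844), 76.14400482177734) [559.2 120.7 121. ]
guardtop 8409 [635.4 101.6] [88.7 29. ] 76.23 z [224.1 232.5 233.7]
215 0 220 265 225 556 230 3246 235 4279 240 232 245 373 250 515 255 802
```

Emit:
apply_moves:
  rows:
    - [[0.02,0.0013,0.01,0,1],[0.0264,0,0.02,0,1],[0.01,0,0.025,0,1],[0,0,0.025,-0.9,1],[0,0,0,0,1]]

```text
t: 7.2
tcp_pos: [590.1, 112.3, 153.9]
ee_rot: [-0.347, -3.12, 0.003]
ft_force: [-0.5, 0.2, -0.0]
width: 0.127
grasp_force: 15.0
```

Emit:
apply_moves:
  rows:
    - [[0,0,0,0,1],[0,0,0,0,1]]

```text
t: 7.45
tcp_pos: [592.0, 113.4, 156.5]
ee_rot: [0.345, 3.121, 0.001]
ft_force: [0.5, 0.7, -0.1]
width: 0.129
grasp_force: 15.0
```

```bash
python3 - <<'E'
from h import *
im,d,c,M=grab("wrist");W=world(d,c,M);Z=W[...,2];g=im.max(2);np.savez("w3.npz",im=im,W=W);cv2.imwrite("pics/w3.png",im)
goto(591.2,112.7,112.5,77.2)
P=W.copy()
near=(abs(W[...,0]-591)<70)&(abs(W[...,1]-113)<70)
k=near&(Z>114)&(Z<125)
n,l,st,ce=cv2.connectedComponentsWithStats(k.astype(np.uint8))
for i in range(1,n):
    if st[i,4]>30:
        Q=W[l==i];q=cv2.minAreaRect(Q[:,:2].astype(np.float32));print(st[i],np.round(q[0],1),np.round(q[1],1),round(q[2],1))
E
```

```text
tcp [591.9 113.3 156.4] yang 77.37 shift [ 0.6 -0.8 43.9] yaw 0.17 F [-0.6  0.3 -0.4] t 7.5 down [ 1.6e-03  4.0e-04 -1.0e+00]
[296 208  39   9 307] [558.6 120.8] [22.   3.6] 77.8
```

View pics/w3.png

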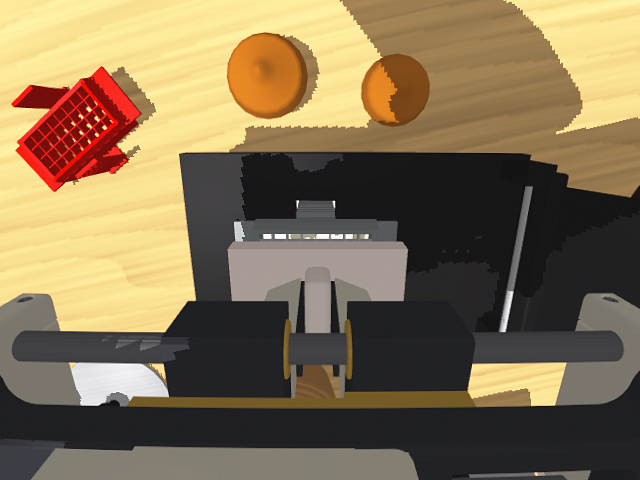

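Red cassette and onions are clear; the guard (318,270) is nearly in line with the cassette (catch at 315,209). Small correction, then lower.

Emit:
apply_moves:
  rows:
    - [[0.0006,-0.0011,0.01,0.2,1],[0,0,0.012,0,1],[0,0,0.01,0,1],[0,0,0.003,0,1],[0,0,0,0,1]]

```text
t: 8.12
tcp_pos: [590.3, 112.1, 120.1]
ee_rot: [-0.35, -3.122, 0.0]
ft_force: [1.0, -0.3, 0.1]
width: 0.128
grasp_force: 15.0
```

Emit:
apply_moves:
  rows:
    - [[0,0,0.002,0,1],[0,0,0.002,0,1],[0,0,0.002,0,1],[0,0,0,0,1],[0,0,0,0,1]]

```text
t: 8.75
tcp_pos: [590.4, 112.1, 114.4]
ee_rot: [-0.35, -3.122, 0.0]
ft_force: [-0.3, 0.8, -1.5]
width: 0.129
grasp_force: 15.0
```

```bash
python3 - <<'E'
from h import *
goto(591.2,112.7,112.5,77.2)
E
```

```text
tcp [590.4 112.1 114.4] yang 77.21 shift [-0.7  0.7  1.9] yaw 0.01 F [-0.3  0.8 -1.5] t 8.75 down [-0. -0. -1.]
```

Emit:
apply_moves:
  rows:
    - [[0,0,0.001,0,1],[0,0,0.001,0,1],[0,0,0.001,0,1],[0,0,0,0,1],[0,0,0,0,1]]

```text
t: 9.38
tcp_pos: [590.5, 112.1, 112.7]
ee_rot: [0.35, 3.121, -0.001]
ft_force: [-4.2, -1.7, 12.6]
width: 0.127
grasp_force: 15.0
```

Contact is at the expected height, so I'm releasing and backing off to look.

Emit:
apply_moves:
  rows:
    - [[0,0,0,0,0.6],[0,0,0,0,0.6],[0,0,0,0,0.6],[0,0,0,0,0.6],[0,0,-0.01,0,0.6]]

```text
t: 10.0
tcp_pos: [589.9, 111.9, 121.0]
ee_rot: [-0.35, -3.121, 0.001]
ft_force: [-0.4, 0.6, 0.2]
width: 0.402
grasp_force: 0.0
```

Emit:
apply_moves:
  rows:
    - [[0,0,-0.03,0,0.6],[-0.02,0,-0.04,0,0],[-0.03,0,-0.03,0,0],[0,0,0,0,0],[0,0,0,0,0]]

```text
t: 10.62
tcp_pos: [638.4, 101.2, 221.0]
ee_rot: [-0.349, -3.121, 0.0]
ft_force: [-0.2, -0.0, -0.4]
width: 0.789
grasp_force: 0.0
```

```bash
python3 - <<'E'
from h import *
im,d,c,M=grab("wrist");W=world(d,c,M);Z=W[...,2];g=im.max(2);np.savez("w4.npz",im=im,W=W);cv2.imwrite("pics/w4.png",im)
goto(591,112.5,180,-12.8)
ex=np.array([.9755,-.22]);ey=np.array([.22,.9755])
near=(abs(W[...,0]-591)<70)&(abs(W[...,1]-113)<70)
def rc(m,n):
    Q=W[m];q=cv2.minAreaRect(Q[:,:2].astype(np.float32));print(n,m.sum(),np.round(q[0],1),np.round(q[1],1),round(q[2],1),"z",np.median(Q[:,2]).round(1),"xy_d",(ex@q[0]).round(1),(ey@q[0]).round(1))
gt=near&(Z>106)&(Z<114)&(g>110);rc(gt,"guard top")
P=W[gt];P=P[abs(P[:,2]-np.median(P[:,2]))<3];A=np.c_[P[:,:2]-P[:,:2].mean(0),np.ones(len(P))];print("slope",np.linalg.lstsq(A,P[:,2],rcond=None)[0].round(4))
rc(near&(Z>128)&(Z<137),"bar")
k=near&(Z>116)&(Z<125)
n,l,st,ce=cv2.connectedComponentsWithStats(k.astype(np.uint8))
for i in range(1,n):
    if st[i,4]>40: rc(l==i,"c%d"%i)
far=near&(g<45)&(Z<98)&(Z>88);Q=W[far];print("deck z",np.median(Q[:,2]))
A=np.c_[Q[:,:2]-Q[:,:2].mean(0),np.ones(len(Q))];print("deck slope",np.linalg.lstsq(A,Q[:,2],rcond=None)[0].round(4))
E
```

```text
tcp [638.  101.3 220.6] yang 77.26 shift [48.2  0.6 40.7] yaw 90.06 F [ 0.3  0.4 -0.2] t 10.675 down [-1.7e-03 -3.0e-04 -1.0e+00]
guard top 7113 [591.7 113.1] [88.3 51.8] 77.3 z 110.3 xy_d 552.4 240.5
slope [4.000000e-04 8.000000e-04 1.103234e+02]
bar 837 [591.7 113.1] [12.  35.4] 77.0 z 131.9 xy_d 552.3 240.5
c1 150 [558.4 121.1] [21.2  2.7] 77.2 z 120.7 xy_d 518.0 240.9
c4 145 [623.1 106.4] [21.5  3.1] 76.4 z 120.8 xy_d 584.4 240.9
deck z 93.06606967375231
deck slope [-3.0000e-04  1.4000e-03  9.3072e+01]
```

View pics/w4.png

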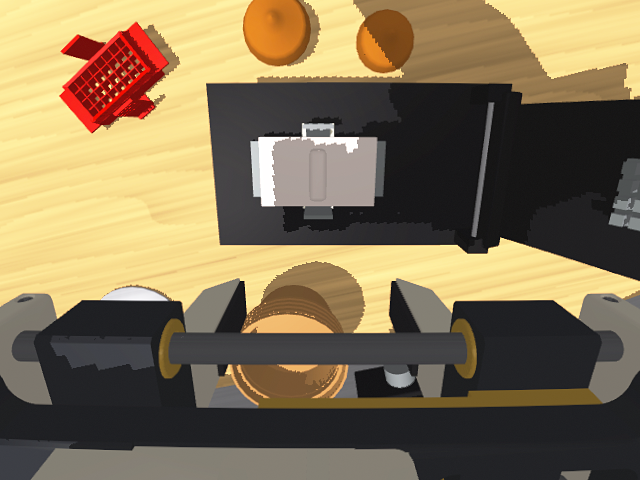

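Guard is seated: top 17.2 mm above the deck, level, about 1 mm off centre, with both catches free at (318,128) and (318,212). Turning 90° for the catches.

Emit:
apply_moves:
  rows:
    - [[0,0,0,10,0],[0,0,0,10,0],[0,0,0,10,0],[0,0,0,10,0],[0,0,0,10,0]]

```text
t: 11.3
tcp_pos: [637.8, 101.3, 220.3]
ee_rot: [-1.642, -2.676, 0.002]
ft_force: [0.5, 0.9, -0.4]
width: 1.004
grasp_force: 0.0
```

Emit:
apply_moves:
  rows:
    - [[0,0,0,10,0],[0,0,0,10,0],[0,0,0,10,0],[0,0,0,10,0],[0,0,0,0,0]]

```text
t: 11.92
tcp_pos: [638.0, 101.3, 220.6]
ee_rot: [-2.453, -1.962, 0.003]
ft_force: [0.5, 1.0, -0.4]
width: 1.0
grasp_force: 0.0
```

Emit:
apply_moves:
  rows:
    - [[0,-0.015,0.02,0,0],[0,-0.02,0.02,0,0],[0,-0.0138,0,0,0],[0,0,0,0,0],[0,0,0,0,0]]
  squeeze: 40

```text
t: 12.55
tcp_pos: [592.7, 111.7, 182.4]
ee_rot: [2.454, 1.96, 0.003]
ft_force: [0.2, -0.6, -0.4]
width: 0.999
grasp_force: 0.0
```

```bash
python3 - <<'E'
from h import *
im,d,c,M=grab("wrist");W=world(d,c,M);Z=W[...,2];g=im.max(2);cv2.imwrite("pics/w5.png",im)
goto(590.5,112.7,95.5,-12.8)
ex=np.array([.9755,-.22]);ey=np.array([.22,.9755])
near=(abs(W[...,0]-591)<70)&(abs(W[...,1]-113)<70)
def rc(m,n):
    Q=W[m];q=cv2.minAreaRect(Q[:,:2].astype(np.float32));print(n,m.sum(),np.round(q[0],1),np.round(q[1],1),round(q[2],1),"z",np.median(Q[:,2]).round(1),"xy_d",(ex@q[0]).round(1),(ey@q[0]).round(1))
rc(near&(Z>106)&(Z<114)&(g>110),"guard top")
rc(near&(Z>128)&(Z<137),"bar")
k=near&(Z>116)&(Z<125)
n,l,st,ce=cv2.connectedComponentsWithStats(k.astype(np.uint8))
for i in range(1,n):
    if st[i,4]>40: rc(l==i,"c%d"%i)
E
```

```text
tcp [592.7 111.6 182.2] yang -12.79 shift [ 0.5 -2.5 86.7] yaw 0.01 F [ 1.  -0.1 -0. ] t 12.6 down [ 1.7e-03  2.0e-04 -1.0e+00]
guard top 7618 [592. 113.] [88.6 52.1] 77.1 z 110.3 xy_d 552.7 240.5
bar 982 [592.1 113.6] [11.9 35.6] 77.2 z 131.9 xy_d 552.6 241.0
c1 189 [558.9 120.7] [22.4  3.8] 77.8 z 120.7 xy_d 518.7 240.8
c2 185 [623.9 106.2] [22.3  3.9] 77.6 z 120.8 xy_d 585.2 240.8
c3 228 [593.1 117.8] [ 3.2 35.6] 77.6 z 120.7 xy_d 552.6 245.4
```

View pics/w5.png

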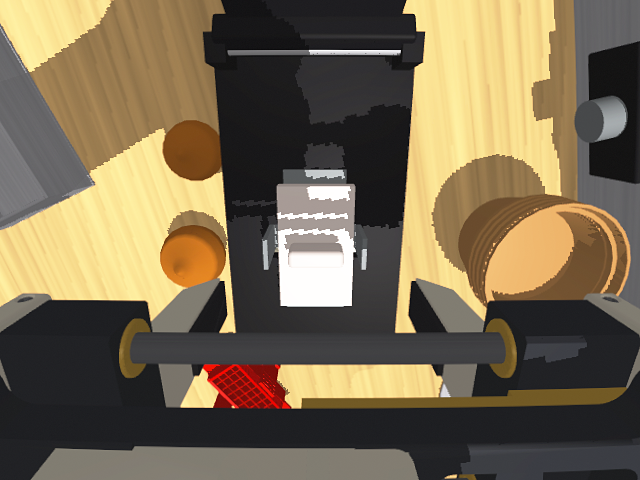

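View: catches at (268,250) and (363,250) lie evenly between the open fingers (222 / 412). Descending with a small correction.

Emit:
apply_moves:
  rows:
    - [[0.0006,-0.0022,0.015,0,0],[0,0,0.025,0,0],[0,0,0.025,0,0],[0,0,0.014,0,0],[0,0,0.004,0,0]]

```text
t: 13.22
tcp_pos: [589.1, 112.7, 97.2]
ee_rot: [-2.454, -1.96, 0.002]
ft_force: [-0.5, -0.7, 0.1]
width: 1.001
grasp_force: 0.0
```

Emit:
apply_moves:
  rows:
    - [[0,0,0.002,0,0],[0,0,0,0,0],[0,0,0,0,0]]

```text
t: 13.6
tcp_pos: [590.0, 113.0, 97.0]
ee_rot: [2.455, 1.96, 0.002]
ft_force: [0.9, 0.5, 0.1]
width: 1.003
grasp_force: 0.0
```

```bash
python3 - <<'E'
from h import *
goto(590.8,112.8,95.5,-12.8)
E
```

```text
tcp [590. 113.  97.] yang -12.79 shift [-0.   0.9  1.5] yaw 0.01 F [0.9 0.5 0.1] t 13.6 down [ 1.1e-03  2.0e-04 -1.0e+00]
```

Emit:
apply_moves:
  rows:
    - [[0,0.0008,0.0012,0,0],[0,0,0,0,0.2],[0,0,0,0,0.25],[0,0,0,0,0.3],[0,0,0,0,0.6]]

```text
t: 14.22
tcp_pos: [590.4, 112.7, 95.2]
ee_rot: [2.455, 1.96, 0.0]
ft_force: [2.3, -1.1, 3.2]
width: 0.636
grasp_force: 12.0
```

Emit:
apply_moves:
  rows:
    - [[0,0,0,0,1],[0,0,0,0,1],[0,0,0,0,1],[0,0,0,0,1],[0,0,0,0,1]]

```text
t: 14.85
tcp_pos: [590.5, 112.7, 95.4]
ee_rot: [2.455, 1.96, 0.0]
ft_force: [-0.4, -1.1, 5.4]
width: 0.633
grasp_force: 40.0
```

Both catches are fully in (opening 58–59 mm). Lifting.

Emit:
apply_moves:
  rows:
    - [[0,0,-0.002,0,1],[0,0,-0.004,0,1],[0,0,-0.006,0,1],[0,0,-0.006,0,1],[0,0,-0.006,0,1]]

```text
t: 15.48
tcp_pos: [590.3, 112.7, 119.7]
ee_rot: [2.455, 1.96, 0.0]
ft_force: [-0.1, 0.1, -3.5]
width: 0.629
grasp_force: 40.0
```

Emit:
apply_moves:
  rows:
    - [[0,0,-0.012,0,1],[0,0,-0.018,0,1],[0,0,-0.018,0,1],[0,0,-0.018,0,1],[0,0,-0.012,0,1]]

```text
t: 16.1
tcp_pos: [590.7, 112.9, 198.9]
ee_rot: [2.454, 1.96, 0.002]
ft_force: [-0.1, -0.3, -2.2]
width: 0.63
grasp_force: 40.0
```

Emit:
apply_moves:
  rows:
    - [[0,0,-0.003,0,1],[0,0,0,0,1],[0,0,0,0,1],[0,0,0,0,1],[0,0,0,0,1]]

```text
t: 16.73
tcp_pos: [590.2, 112.7, 199.8]
ee_rot: [-2.455, -1.96, 0.001]
ft_force: [-0.0, -0.4, -2.5]
width: 0.629
grasp_force: 40.0
```

```bash
python3 - <<'E'
from h import *
im,d,c,M=grab("wrist");W=world(d,c,M);cv2.imwrite("pics/w6.png",im)
Z=W[...,2];g=im.max(2);near=(abs(W[...,0]-591)<60)&(abs(W[...,1]-113)<60)
gt=near&(Z>204)&(Z<220)&(g>80);P=W[gt];A=np.c_[P[:,:2]-P[:,:2].mean(0),np.ones(len(P))];print(gt.sum(),np.linalg.lstsq(A,P[:,2],rcond=None)[0].round(4))
goto(590,112,200,-12.8)
i2,_,_,_=grab("scene");o=np.hstack([cv2.resize(im[100:400,180:480],(390,390)),cv2.resize(i2[130:290,290:450],(390,390),interpolation=cv2.INTER_CUBIC)]);cv2.imwrite("pics/fin.png",o)
E
```

```text
15246 [-3.200000e-03 -1.070000e-02  2.144127e+02]
tcp [590.3 112.7 199.9] yang -12.79 shift [-0.7 -0.1 -0.1] yaw 0.01 F [ 0.3 -0.3 -2.7] t 16.775 down [-4.e-04 -1.e-04 -1.e+00]
```

View pics/fin.png

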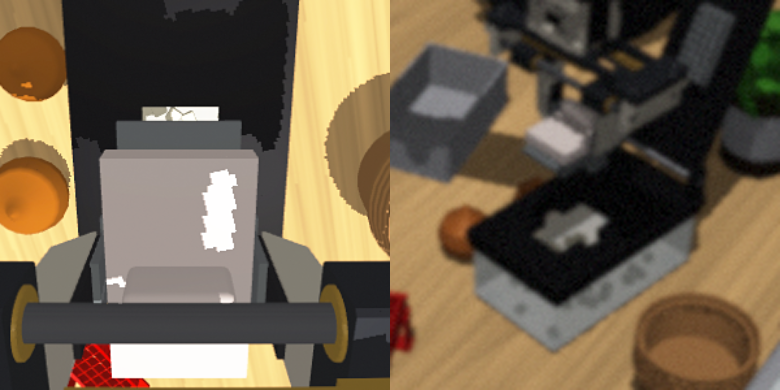

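The cassette, guard on and level (slope about 0.01), hangs about 105 mm up, clear of the empty well. Handing in.

```bash
python3 -c "
from plant import r
print(r.hand_in())"
```

```text
the job is handed in; nothing more can be done
None
```

The guard is seated on the cassette, and the arm is holding the cassette by its squeezed catches, level and about 105 mm above the dicer. I handed the job in at about 17 s; no verdict came back.

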